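# Seat the toy gear on the music player's splined spindle and hold it down

### The job

Take the large toothed gear, the one with the cross-shaped hole, out of its compartment in the tray, turn it until its hole meshes with the cross-shaped spindle of the wooden music player, slide it fully home and press it down against the sprung collar until it sits flush on the player's top. The player only plays while the gear is pressed, so finish while still gripping the gear by its hub and pressing it down: do not let go. Leave the other two wheels and everything else on the table where they are.

Things in the scene. Friction and masses are not known exactly. Their poses are not given: they have to be found in the camera images.
- gear: Large pale wooden gear, about 50 g, flat in one of the tray's 3 compartments (which varies). Disc 62 mm across 12 teeth, 10 mm thick; square hub 32 x 32 mm up to 36 mm above the underside: grip it by two opposite flats. A cross-shaped hole (two slots 22 x 8 mm along its x and y axes) goes right through. Origin: centre of underside, z up; hub flats face x and y, so a quarter turn changes nothing.
- gear_hub (a point): Point on the gear's axis in the middle of its hub, 26 mm above the gear's underside; axes as the gear.
- tray: Shallow dark wooden tray, fixed, 94 (x) x 277 (y) x 14 mm high, floor and walls 5 mm thick, three compartments in a row along its y axis at 91 mm pitch. The wheels lie on its floor, so the top of the gear's disc is 1 mm above the tray rim. Origin: centre of its underside; it can stand turned on the table.
- player: Toy music player, fixed: wooden block 140 (x) x 160 (y) mm with its flat top 50 mm above the table and speaker slots on its -x face. Origin: centre of its underside, directly below the spindle's axis; z up; it can stand turned on the table.
- spindle (a joint): Turning angle of the spindle about the vertical relative to the player, rad, positive anticlockwise from above, range -1.6 to 1.6. At 0 the arms of its cross lie along the player's x and y axes. It stays where it is left and resists with about 0.05 N m.
- spindle_top (a point): Top centre of the steel spindle, 83 mm above the table, 33 mm above the player's top; its x and y axes run along the arms of the cross. Two crossing arms, each 20 mm long and 6 mm wide (1 mm play all round in the gear's hole), upper edges rounded to lead in. Aligned within about 0.1 rad, the gear slides down over it.
- collar (a joint): How far the aluminium collar round the spindle is pushed down, m. A disc 36 mm across, its top 7 mm above the player's top at 0; at about 0.007 it is flush and the gear's underside meets the player's top, a hard stop. Its spring pushes up with 5.6 N at 0 and 8.8 N at 0.007, so a gear that is let go rises again.
- wheel: Another toy wheel in the tray: smooth round disc 60 mm across, 10 mm thick, with a round hub 30 mm across, 36 mm high in all, no cross hole. Origin: centre of its underside. Leave it.
- small_gear: Small toothed gear in the tray: 44 mm across, 10 mm thick, square hub 22 mm wide, 36 mm high in all, no cross hole. Origin: centre of its underside. Leave it.
- figurine: White ceramic figurine, loose, 54 mm across, 112 mm tall, beyond the tray and player. Origin: centre of its underside. Leave it.
- pen: Aluminium pen, loose, lying on the table between tray and player, about 130 mm long and 9 mm thick. Origin: underside, near its middle; x along the pen. Leave it.
- remote: Black remote control, loose, 40 x 150 x 16 mm, beyond the tray. Origin: centre of its underside; y along it. Leave it.
- tealight: Clear glass tea-light cup, loose, 72 mm across the rim, 55 mm tall, beyond the player. Origin: centre of its underside. Leave it.
Mind the look-alikes: they are no part of the job. What is shaped like the gear but blue or green is not meant.

How it is judged:
By the outcome, as a careful person would: the job done as asked, in the order asked, and still so for the second after the job is handed in, while the arm keeps its last pose, push and grip.
It also fails if it takes over 38 s, if anything falls off the work surface, if the arm or the gripper's body presses on something with over 40 N, if the wrist force passes 120 N, or if a joint passes its speed limit or range.

### The arm

A 6-joint arm with a two-finger parallel gripper is mounted at the origin on the work surface. World frame = base frame: x ahead of the robot, y to its left, z up, the work surface at z = 0. Lengths are in m, angles in rad, forces in N, time in s.
With the tool pointing down it reaches from about 0.3 to 0.775 m from the base axis. Payload 14.6 kg.
Tool frame: the origin (TCP) lies midway between the tips of the shut fingers; the grasp point (between the pads) lies 19 mm behind it; z points along the fingers, x is the direction in which the jaws open and shut, and the axes are right-handed (so a half turn about z gives the same grasp; the last joint's range is limited). The gripper opens to 85 mm and grips with 20 to 120 N. Pads are 22 mm wide; open, the fingers measure 114 mm over their backs; the gripper's body (76 mm by 85 mm) begins 54 mm behind the grasp point. The pads swing forward as they close: fully open they stand 13 mm farther back than shut.
Start: joints at [1.127, 0.3, 1.521, -0, 1.321, -0.067], TCP at [0.202, 0.511, 0.231] pointing down, gripper open.
Joint ranges: [-3.03, 3.03], [-0.79, 2.21], [0.23, 2.52], [-1.04, 4.18], [0, 3.07], [-2.55, 2.55]. Speed limits (rad/s): [2.22, 2.22, 2.57, 3.14, 3.14, 3.14].

### API

Orientations are given as a unit quaternion [w, x, y, z].
In Python, from station import state, grab_frame, camera_params, sign_off gives the robot as it stands.
- The arm moves only by the tool jog_arm, never from a script. Its argument "motion" is a list of rows, each a list of 4 numbers: the shift along the tool's x, y, z in cm, then the turn about the tool's z in rad. In form: [[x, y, z, yaw], ...]. A call has 1 to 20 rows; each row shifts and turns the commanded pose from where the row before left it, along the tool's axes as they then stand; what a row does not reach is not made up. A row lasts 1/8 s, in which the tool goes at most 62.5 mm and 10.7 degrees, less where a joint would pass 70% of its speed; a pose out of reach is approached as far as the arm can. A call with a gripper value outside its range is refused whole. "hand" is the closure, from -1 (fully open) to 1 (shut), set as the call begins (left out, the last holds). The fingers move at their own pace and stop on an object; "newtons" is the grip in N (left out, the last holds). Time passes only in rows, so rows that do not move let the fingers close. It gives the time, the measured TCP pose, the force and the opening at its end, in the units of the state.
- state(): the state, without advancing time (a new reading comes with each control period).
- grab_frame(name): name is "scene" or "top" or "wrist"; returns (picture, depth): 480x640x3 uint8, red, green, blue; 480x640 float32, m along the optical axis (not along the pixel's ray), 0 where there is no reading.
- camera_params(name): a dict with "mtx" (3x3 intrinsics, pixels), "eye" and "rotation" of the camera in the world. Camera axes: x right, y down, z forward; pixel columns grow to the right and rows downward; lengths in m; the calibration is good to about 2 mm. A picture is of the moment at which its call begins: read the wrist's pose just before it. camera_params takes no time and is no camera call; for the wrist camera it gives the pose at the moment of the call.
- sign_off(): hands the job in, once; it reports no verdict.
The state is a dict: "time_s": time; "qpos": joint angles; "qvel": joint speeds; "tau": joint torques, N m; "ee_pos": TCP position; "tcp_rot": TCP orientation; "force": force on the tool from outside, world axes, zero at the start; "ft_torque": the same for the moment, N m; "finger_gap": finger opening in m.
Only numpy, scipy, OpenCV 4.12 (cv2) and the standard library are available. Lean on these libraries where they do the work, as an engineer would, in place of code of your own. Each camera call takes 0.05 s, during which the arm holds its last target. There are 200 camera calls.

## Working session

There is one attempt and no reset: what is moved stays moved. The work goes in short steps, Python scripts to look and compute and a tool call to move; the robot and the scene stay as the last step left them, time stands still between calls to the robot, and variables do not carry over. Pictures are saved under pics/ and viewed, about 8 in all and at most 12, crops included, and the job is handed in when it is done.

Besides the shell and the picture viewer there is one more tool, called after "Emit:" as name(argument=value, ...) on one line, values as JSON. jog_arm: Moves the arm, as the interface text tells. Its arguments: {"type":"object","properties":{"motion":{"type":"array","items":{"type":"array","items":{"type":"number"}}},"hand":{"type":"number"},"newtons":{"type":"number"}},"required":["motion"]}

```bash
ls; mkdir -p pics
cat > h.py <<'E'
import numpy as np,cv2
from station import state,grab_frame,camera_params,sign_off
def shot(n):
    p=camera_params(n); im,d=grab_frame(n)
    np.savez('pics/last_%s.npz'%n,im=im,d=d,K=np.array(p['mtx']),e=np.array(p['eye']),R=np.array(p['rotation']))
    return im,d,p
def load(n):
    z=np.load('pics/last_%s.npz'%n); return z['im'],z['d'],dict(mtx=z['K'],eye=z['e'],rotation=z['R'])
def cloud(d,p):
    K=np.array(p['mtx']);v,u=np.mgrid[:480,:640]
    c=np.stack([(u-K[0,2])/K[0,0]*d,(v-K[1,2])/K[1,1]*d,d],-1)
    return c@np.array(p['rotation']).T+np.array(p['eye'])
def save(f,im,s=1):
    cv2.imwrite(f,cv2.resize(im[...,::-1],None,fx=s,fy=s,interpolation=cv2.INTER_CUBIC))
E
python3 - <<'E'
from h import *
print(state())
for n in('scene','top'):
    im,d,p=shot(n); print(n,p); save('pics/%s0.png'%n,im)
E
```

```text
pics
{'time_s': 0.0, 'qpos': array([ 1.12738963e+00,  3.00492479e-01,  1.52159028e+00,  5.03122394e-05,
        1.32067492e+00, -6.66012414e-02]), 'qvel': array([ 3.45046055e-03,  2.97341735e-04, -2.43496697e-04,  9.10945617e-05,
        9.14301494e-04,  1.34432009e-03]), 'tau': array([ 1.16296123e-03, -5.43485606e+01, -3.61801422e+01, -2.57973431e-05,
        3.92151225e-03, -1.31311708e-04]), 'ee_pos': array([0.202267  , 0.51120969, 0.23070569]), 'tcp_rot': array([ 2.73656104e-04,  8.27031760e-01,  5.62154896e-01, -5.14807761e-04]), 'force': array([-0.06038109, -0.14846868, -0.04814605]), 'ft_torque': array([-0.00622548,  0.00295531,  0.0253059 ]), 'finger_gap': 0.08523966125773928}
scene {'mtx': array([[570.61507706,   0.        , 325.30570521],
       [  0.        , 570.61507706, 242.51540806],
       [  0.        ,   0.        ,   1.        ]]), 'eye': array([1.30194679, 0.03591571, 0.94536646]), 'rotation': array([-0.23533374,  0.67499028,  0.65646166, -0.24096522])}
top {'mtx': array([[567.09706627,   0.        , 319.09882292],
       [  0.        , 567.09706627, 237.53028283],
       [  0.        ,   0.        ,   1.        ]]), 'eye': array([0.4810071 , 0.0321189 , 1.02221858]), 'rotation': array([-0.04552658,  0.712386  , -0.69973913,  0.02826054])}
```

```bash
sed -i "s/^import numpy as np,cv2/import numpy as np,cv2\nfrom scipy.spatial.transform import Rotation as Ro\ndef rm(q): return Ro.from_quat(np.array(q)[[1,2,3,0]]).as_matrix()/; s/np.array(p\['rotation'\]).T/rm(p['rotation']).T/" h.py
python3 - <<'E'
from h import *
im,d,p=load('top'); X=cloud(d,p)
for v in range(40,480,80): print([tuple(np.round(X[v,u],3)) for u in range(40,640,140)])
E
```

```text
[(np.float64(1.309), np.float64(1.015), np.float64(-0.756)), (np.float64(1.305), np.float64(0.543), np.float64(-0.739)), (np.float64(1.312), np.float64(0.087), np.float64(-0.746)), (np.float64(1.312), np.float64(-0.365), np.float64(-0.737)), (np.float64(1.321), np.float64(-0.816), np.float64(-0.75))]
[(np.float64(0.774), np.float64(0.539), np.float64(0.087)), (np.float64(0.803), np.float64(0.321), np.float64(0.002)), (np.float64(0.807), np.float64(0.061), np.float64(-0.002)), (np.float64(0.811), np.float64(-0.198), np.float64(-0.002)), (np.float64(0.8), np.float64(-0.433), np.float64(0.04))]
[(np.float64(0.649), np.float64(0.576), np.float64(-0.002)), (np.float64(0.654), np.float64(0.316), np.float64(-0.004)), (np.float64(0.657), np.float64(0.058), np.float64(-0.001)), (np.float64(0.661), np.float64(-0.196), np.float64(-0.001)), (np.float64(0.664), np.float64(-0.447), np.float64(0.001))]
[(np.float64(0.502), np.float64(0.566), np.float64(-0.002)), (np.float64(0.506), np.float64(0.307), np.float64(0.004)), (np.float64(0.511), np.float64(0.055), np.float64(0.004)), (np.float64(0.514), np.float64(-0.184), np.float64(0.049)), (np.float64(0.481), np.float64(0.032), np.float64(1.022))]
[(np.float64(0.359), np.float64(0.555), np.float64(-0.002)), (np.float64(0.364), np.float64(0.302), np.float64(-0.001)), (np.float64(0.37), np.float64(0.052), np.float64(0.007)), (np.float64(0.375), np.float64(-0.194), np.float64(-0.0)), (np.float64(0.381), np.float64(-0.437), np.float64(0.002))]
[(np.float64(0.22), np.float64(0.545), np.float64(-0.002)), (np.float64(0.226), np.float64(0.296), np.float64(-0.001)), (np.float64(0.231), np.float64(0.05), np.float64(-0.004)), (np.float64(0.237), np.float64(-0.194), np.float64(-0.004)), (np.float64(0.244), np.float64(-0.434), np.float64(0.0))]
```

View pics/top0.png

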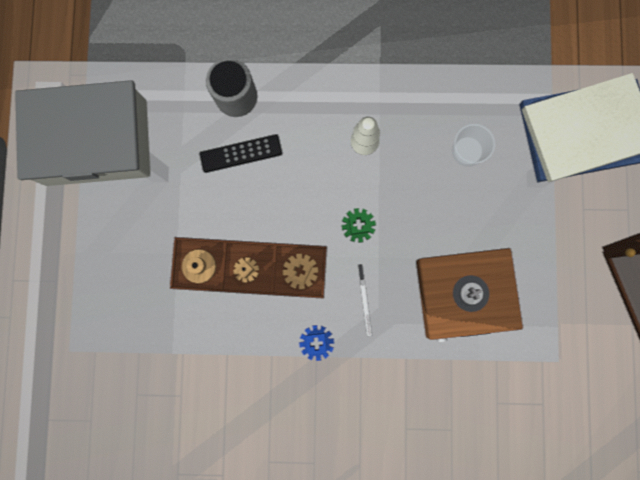

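View pics/scene0.png

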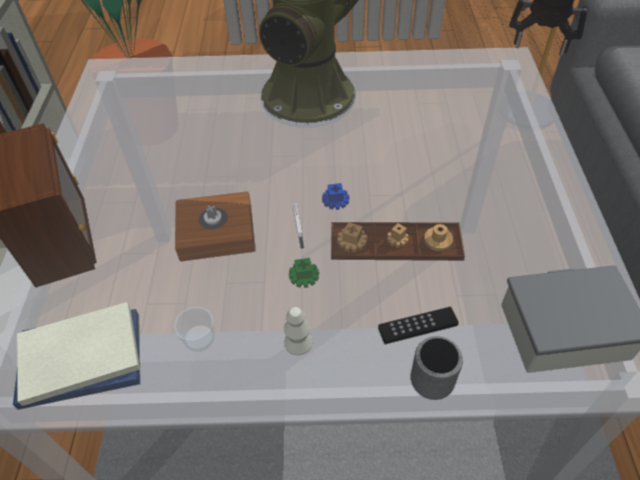

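Top view candidates: wheel (198,266), small gear (246,270), pale large gear with cross hole (300,271), green gear (359,225), blue gear (317,343). I choose (300,271) and check it in a close crop.

Run:
```python
from h import *
im,d,p=load('top'); X=cloud(d,p)
a=im[235:310,255:355]; b=im[240:345,410:530]
b=b[5:80,10:110]
save('pics/crop0.png',np.hstack([a,b]),4)
def blob(c,r,lo,hi):
    v,u=np.mgrid[:480,:640]; m=(np.hypot(u-c[0],v-c[1])<r)&(X[...,2]>lo)&(X[...,2]<hi)
    P=X[m]; (cx,cy),s,an=cv2.minAreaRect((P[:,:2]*1000).astype(np.float32))
    print(len(P),P.mean(0).round(4),(cx,cy),s,an,np.percentile(P[:,2],[5,50,95]).round(4))
blob((300,271),25,.033,.055)
blob((300,271),25,.011,.055)
blob((248,268),100,.008,.055)
blob((471,293),14,.065,.1)
blob((471,293),25,.053,.065)
blob((471,293),80,.035,.065)
```

```text
251 [0.5262 0.0897 0.0401] (526.495849609375, 89.71236419677734) (31.896284103393555, 31.757596969604492) 64.62384033203125 [0.0369 0.0402 0.0431]
753 [0.5245 0.0881 0.0231] (523.1517333984375, 87.76112365722656) (69.82500457763672, 77.94461822509766) 42.36952590942383 [0.0118 0.0154 0.0419]
3771 [0.5217 0.1775 0.0182] (484.29925537109375, 182.9881591796875) (282.1148986816406, 189.0697479248047) 87.5110855102539 [0.0091 0.0135 0.041 ]
111 [ 0.4921 -0.2011  0.0787] (492.44976806640625, -201.58982849121094) (16.475309371948242, 17.131498336791992) 72.17093658447266 [0.0683 0.0806 0.0844]
283 [ 0.4921 -0.2011  0.0563] (489.8782958984375, -199.97372436523438) (69.48851013183594, 76.32586669921875) 24.430288314819336 [0.0534 0.0562 0.0598]
7750 [ 0.4914 -0.201   0.0495] (489.486328125, -203.03237915039062) (145.83712768554688, 161.11520385742188) 7.709173679351807 [0.0461 0.0494 0.0531]
```

View pics/crop0.png

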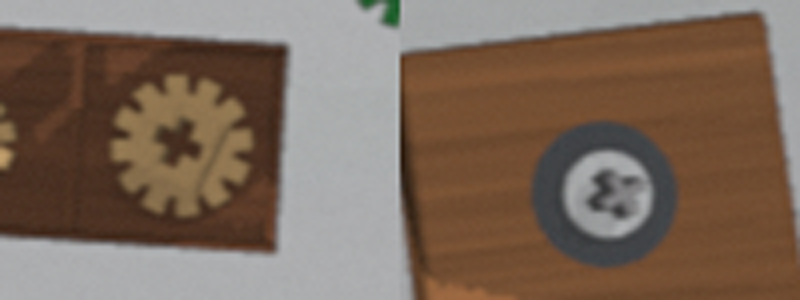

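The crop confirms the large pale gear with the cross hole at crop (180,142), which is top (300,271). Its height of 0.040 m and hub of 32 x 32 mm match the description. The spindle is at crop (607,195), about (0.492, -0.201), with its top near 0.083 m. I'll move over the gear.

Emit:
jog_arm(motion=[[-1.0, 1.6, 0, 0], [-2.2, 3.7, 0, 0], [-2.2, 3.7, 0, 0], [-2.2, 3.7, 0, 0], [-2.2, 3.7, 0, 0], [-2.2, 3.7, 0, 0], [-2.2, 3.7, 0, 0], [-2.2, 3.7, 0, 0], [-2.2, 3.7, 0, 0], [-2.2, 3.7, 0, 0], [-2.2, 3.7, 0, 0], [-2.2, 3.7, 0.5, 0], [-2.0, 3.3, 0.5, 0], [0, 0, 0, 0], [0, 0, 0, 0]], hand=-0.4, newtons=60)

```text
time_s: 1.98
ee_pos: [0.5259, 0.0904, 0.2213]
tcp_rot: [-0.0, 0.827, 0.562, -0.0]
force: [-0.4, -0.3, 0.1]
finger_gap: 0.0599
```

Run:
```python
from h import *
s=state(); print({k:s[k] for k in('time_s','ee_pos','tcp_rot','qpos','finger_gap')})
im,d,p=shot('wrist'); print(p); save('pics/w1.png',im)
```

```text
{'time_s': 1.975, 'ee_pos': array([0.5258575 , 0.09036603, 0.22126173]), 'tcp_rot': array([-9.64323965e-05,  8.27167337e-01,  5.61955668e-01, -1.20330116e-04]), 'qpos': array([ 1.01508384e-01,  2.71882799e-01,  1.58077637e+00,  5.75886431e-05,
        1.28923689e+00, -1.09200404e+00]), 'finger_gap': 0.05989135823985028}
{'mtx': array([[344.73238606,   0.        , 320.79287809],
       [  0.        , 344.73238606, 237.68145084],
       [  0.        ,   0.        ,   1.        ]]), 'eye': array([0.45176873, 0.12041444, 0.36518048]), 'rotation': array([0.13142783, 0.81660901, 0.55495727, 0.08887564])}
```

View pics/w1.png

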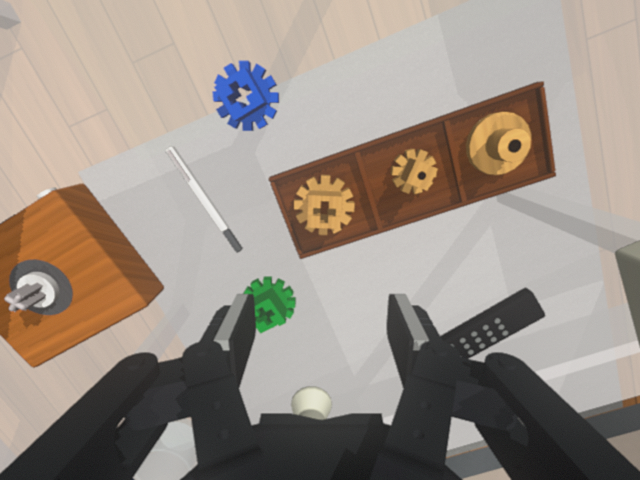

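The wrist view shows the pale gear at (324,207), its cross nearly square to the image, and the spindle at (32,292). Next I'll rectify both onto horizontal planes.

```bash
cat >> h.py <<'E'
def rect(im,p,c,z,half=.04,n=400):
    # ortho map of horizontal plane z: image right=-y, up=+x
    K=np.array(p['mtx']);R=rm(p['rotation']);e=np.array(p['eye'])
    g=(np.arange(n)+.5)/n*2*half-half
    yy,xx=np.meshgrid(c[1]-g,c[0]-g)
    Q=np.stack([xx.T,yy.T,np.full((n,n),z)],-1) if 0 else np.stack([np.repeat((c[0]-g)[:,None],n,1),np.repeat((c[1]-g)[None],n,0),np.full((n,n),z)],-1)
    q=(Q-e)@R; u=q[...,0]/q[...,2]*K[0,0]+K[0,2]; v=q[...,1]/q[...,2]*K[1,1]+K[1,2]
    return cv2.remap(im,u.astype(np.float32),v.astype(np.float32),cv2.INTER_CUBIC)
E
python3 - <<'E'
from h import *
im,d,p=load('wrist'); X=cloud(d,p)
def blob(c,r,lo,hi):
    v,u=np.mgrid[:480,:640]; m=(np.hypot(u-c[0],v-c[1])<r)&(X[...,2]>lo)&(X[...,2]<hi)
    P=X[m]; print(len(P),P.mean(0).round(4),cv2.minAreaRect((P[:,:2]*1000).astype(np.float32)),np.percentile(P[:,2],[5,50,95]).round(4))
blob((324,207),40,.033,.05); blob((32,292),40,.07,.1); blob((32,292),45,.053,.063)
A=rect(im,p,(.526,.090),.041); g=cv2.cvtColor(A,cv2.COLOR_RGB2GRAY)
m=np.zeros_like(g); cv2.circle(m,(200,200),75,255,-1)
t=((g<95)&(m>0)).astype(np.uint8)
n,l,st,ce=cv2.connectedComponentsWithStats(t); print(st[1:],ce[1:])
k=1+np.argmin([np.hypot(*(ce[i]-200))-st[i,4]/50 for i in range(1,n)])
pts=np.argwhere(l==k)-ce[k][::-1]
th=np.arctan2(-pts[:,1],-pts[:,0]); r=np.hypot(*pts.T)  # angle from +x toward +y
print('cross centre',.526+(200-ce[k][1])*.0002,.090+(200-ce[k][0])*.0002,'ang',np.degrees(np.angle(np.sum(r**4*np.exp(4j*th))))/4)
B=rect(im,p,(.492,-.201),.083)
save('pics/r1.png',np.hstack([A,B]))
E
```

```text
899 [0.5264 0.0936 0.0416] ((527.3074951171875, 93.24224853515625), (31.964780807495117, 32.617183685302734), 65.67963409423828) [0.0365 0.0421 0.0434]
517 [ 0.4926 -0.1961  0.0794] ((493.3401184082031, -198.63026428222656), (19.178449630737305, 18.41582679748535), 74.4105453491211) [0.0711 0.0807 0.0847]
868 [ 0.4921 -0.1935  0.0576] ((496.7726135253906, -205.28941345214844), (86.99207305908203, 83.777587890625), 84.03732299804688) [0.0531 0.0582 0.0609]
[[ 132  141   98  102 4405]] [[178.46628831 194.48036322]]
cross centre 0.5271039273552781 0.09430674233825198 ang -22.804256460644098
```

View pics/r1.png

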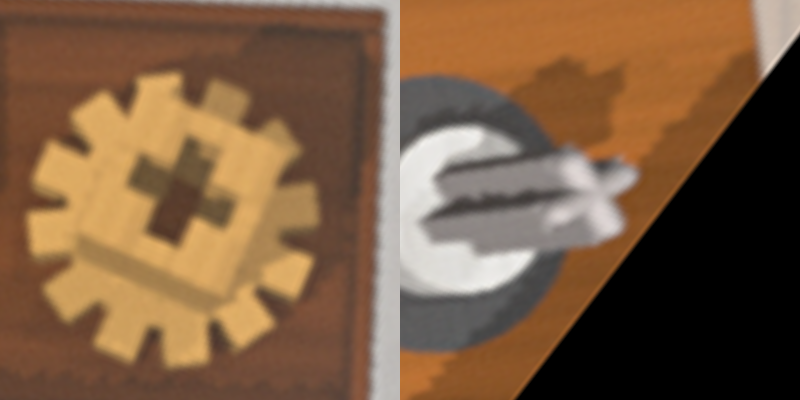

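Emit:
jog_arm(motion=[[0.1, 0, 2, 0.05], [0.1, 0, 4, 0], [0, 0, 4, 0], [0, 0, 4, 0], [0, 0, 3, 0], [0, 0, 2, 0], [0, 0, 1, 0], [0, 0, 0.3, 0], [0, 0, 0, 0]])

```text
time_s: 3.15
ee_pos: [0.5273, 0.0927, 0.0189]
tcp_rot: [0.0, 0.841, 0.541, 0.0]
force: [0.6, -0.8, 0.2]
finger_gap: 0.0597
```

Emit:
jog_arm(motion=[[0, 0, 0, 0], [0, 0, 0, 0], [0, 0, 0, 0], [0, 0, 0, 0], [0, 0, 0, 0], [0, 0, 0, 0]], hand=1)

```text
time_s: 3.9
ee_pos: [0.5276, 0.0926, 0.0191]
tcp_rot: [0.0, 0.841, 0.541, 0.001]
force: [-0.7, 0.1, 6.5]
finger_gap: 0.0312
```

Emit:
jog_arm(motion=[[0, 0, -1, 0], [0, 0, -3, 0], [0, 0, -4, 0], [0, 0, -4, 0], [0, 0, -4, 0], [-1.2, 0.7, -3, 0], [-3.0, 1.8, 0, 0], [-3.0, 1.8, 0, 0], [-3.0, 1.8, 0, 0], [-3.0, 1.8, 0, 0], [-3.0, 1.8, 0, 0], [-3.0, 1.8, 0, 0], [-3.0, 1.8, 0, 0], [-3.0, 1.8, 0, 0], [-2.2, 1.3, 0, 0], [-0.8, 0.5, 0, 0], [0, 0, 0, 0], [0, 0, 0, 0]])

```text
time_s: 6.15
ee_pos: [0.5643, -0.2332, 0.2084]
tcp_rot: [-0.0, 0.841, 0.542, 0.0]
force: [0.5, 0.6, -0.3]
finger_gap: 0.0307
```

Run:
```python
from h import *
s=state(); print({k:s[k] for k in('time_s','ee_pos','tcp_rot','qpos','finger_gap')})
im,d,p=shot('wrist'); X=cloud(d,p); save('pics/w2.png',im)
v,u=np.mgrid[:480,:640]
m=(np.hypot(X[...,0]-.4925,X[...,1]+.2)<.025)
for lo,hi in((.07,.095),(.079,.095),(.053,.063)):
    P=X[m&(X[...,2]>lo)&(X[...,2]<hi)]
    if len(P): print(len(P),P.mean(0).round(4),cv2.minAreaRect((P[:,:2]*1000).astype(np.float32)))
A=rect(im,p,(.4925,-.2),.083,.03,420)
save('pics/r2.png',np.hstack([A,im[60:480,110:490]]))
```

```text
{'time_s': 6.15, 'ee_pos': array([ 0.56427798, -0.2331707 ,  0.20839494]), 'tcp_rot': array([-5.35838158e-05,  8.40582331e-01,  5.41683801e-01,  5.12584079e-05]), 'qpos': array([-4.51889263e-01,  4.53026128e-01,  1.36558157e+00,  1.47792363e-04,
        1.32302324e+00, -1.59680343e+00]), 'finger_gap': 0.03072789006607012}
381 [ 0.4929 -0.1995  0.0834] ((493.0625305175781, -199.37051391601562), (17.46111297607422, 17.339731216430664), 77.6710205078125)
381 [ 0.4929 -0.1995  0.0834] ((493.0625305175781, -199.37051391601562), (17.46111297607422, 17.339731216430664), 77.6710205078125)
1281 [ 0.4926 -0.1993  0.0581] ((492.3111267089844, -200.7121124267578), (42.87559509277344, 46.62541961669922), 86.07318878173828)
```

View pics/r2.png

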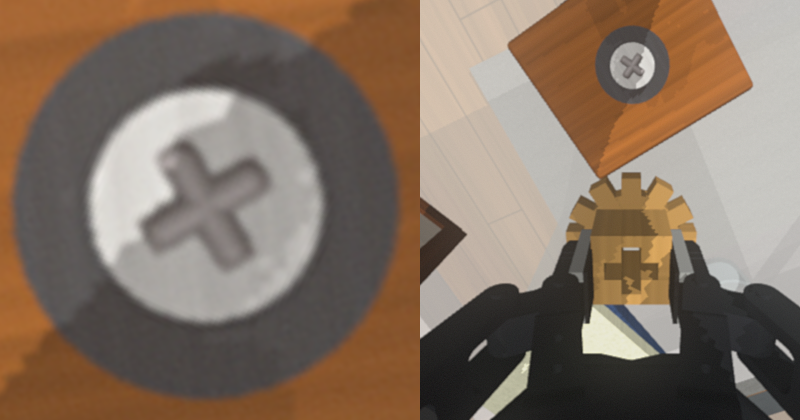

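```bash
cat >> h.py <<'E'
def fit(g,pred,c,L,W,s,mm):
    # template cross fit: returns x,y offset(px) and angle deg (from +x=up toward +y=left)
    from scipy.optimize import differential_evolution as DE
    n=g.shape[0]; v,u=np.mgrid[:n,:n]; a=(n/2-v-.5)*s; b=(n/2-u-.5)*s
    g=cv2.GaussianBlur(g.astype(np.float32),(0,0),3)
    def f(t):
        x,y,th=t; dx=a-x;dy=b-y; p=np.abs(dx*np.cos(th)+dy*np.sin(th)); q=np.abs(-dx*np.sin(th)+dy*np.cos(th))
        i=((p<L/2)&(q<W/2))|((q<L/2)&(p<W/2)); o=(((p<L/2+2)&(q<W/2+2))|((q<L/2+2)&(p<W/2+2)))&~i
        return -abs(g[i].mean()-g[o].mean())
    r=DE(f,[(-mm,mm),(-mm,mm),(-np.pi/4+c,np.pi/4+c)],seed=0,maxiter=60,tol=1e-6)
    return r.x[0],r.x[1],np.degrees(r.x[2]),r.fun
E
python3 - <<'E'
from h import *
im,d,p=load('wrist'); X=cloud(d,p); t=np.array([.5643,-.2332])
m=(np.abs(X[...,2]-.230)<.008)&(np.hypot(X[...,0]-t[0],X[...,1]-t[1])<.024)
v,u=np.where(m); k=(u>280)&(u<465); P=X[m]
A=np.c_[P[:,:2]-t,np.ones(len(P))]; co=np.linalg.lstsq(A,P[:,2],rcond=None)[0]; print('hub',len(P),P.mean(0),np.median(P[:,2]),'plane',co)
print(cv2.minAreaRect((P[:,:2]*1000).astype(np.float32)))
zs=float(np.median(P[:,2]))
for z in (zs,.2305):
    G=rect(im,p,t,z,.02,400); g=cv2.cvtColor(G,cv2.COLOR_RGB2GRAY)
    print('gear cross off mm',z,fit(g,0,np.radians(-25),22,8,.1,5))
S=rect(im,p,(.4932,-.1996),.083,.02,400); 
print('spindle',fit(cv2.cvtColor(S,cv2.COLOR_RGB2GRAY),0,np.radians(29),19,6,.1,3))
save('pics/r3.png',np.hstack([G,S]))
E
```

```text
hub 6096 [ 0.56133262 -0.23152166  0.2303986 ] 0.23135885980017346 plane [ 0.02963093 -0.01811623  0.23051694]
((563.3825073242188, -233.6420135498047), (44.75313186645508, 33.547454833984375), 65.78652954101562)
gear cross off mm 0.23135885980017346 (np.float64(0.18157968916155287), np.float64(0.5576555320860399), np.float64(-23.976986117182314), np.float64(-41.156951904296875))
gear cross off mm 0.2305 (np.float64(0.7106574359728379), np.float64(0.323322995224089), np.float64(-23.977798614542976), np.float64(-41.314361572265625))
spindle (np.float64(0.2479093721220651), np.float64(0.2506756622021), np.float64(29.743250328971317), np.float64(-48.47486877441406))
```

View pics/r3.png

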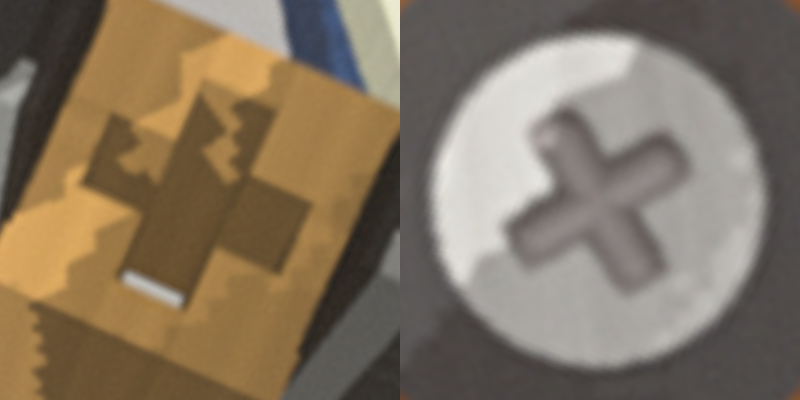

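Spindle cross at (0.4934, -0.1994), angle 29.7°. The gear in hand is at about TCP +(0.7, 0.4) mm, angle -24.3°. So I need -7.9 cm along tool y, a turn of +0.625 and a descent to just above the spindle.

Emit:
jog_arm(motion=[[0, -1.5, 0, 0], [0, -3, 0, 0], [0.1, -2.4, 0, 0], [0, -1, 0, 0], [0, 0, 0, 0.125], [0, 0, 1, 0.125], [0, 0, 2, 0.125], [0, 0, 3, 0.125], [0, 0, 2, 0.125], [0, 0, 1, 0], [0, 0, 0.2, 0], [0, 0, 0, 0], [0, 0, 0, 0]])

```text
time_s: 7.82
ee_pos: [0.493, -0.2006, 0.117]
tcp_rot: [0.0, 0.966, 0.257, 0.0]
force: [-0.3, 0.7, -0.1]
finger_gap: 0.0309
```

Run:
```python
from h import *
s=state(); print({k:s[k] for k in('time_s','ee_pos','tcp_rot','force','finger_gap')}); q=s['tcp_rot']; print('yaw',np.degrees(2*np.arctan2(q[2],q[1])))
im,d,p=shot('wrist'); save('pics/w3.png',im)
t=s['ee_pos'][:2]; z=s['ee_pos'][2]+.0225
G=rect(im,p,t,z,.02,400); S=rect(im,p,t,.083,.02,400)
print('gear off',fit(cv2.cvtColor(G,cv2.COLOR_RGB2GRAY),0,np.radians(29.7),22,8,.1,4))
save('pics/r4.png',np.hstack([G,S]))
```

```text
{'time_s': 7.825, 'ee_pos': array([ 0.49301579, -0.20062702,  0.11701873]), 'tcp_rot': array([3.93524445e-04, 9.66411750e-01, 2.56997990e-01, 4.56165749e-04]), 'force': array([-0.31216334,  0.68335676, -0.08800455]), 'finger_gap': 0.03085503879724464}
yaw 29.78402110150239
gear off (np.float64(0.518211766361051), np.float64(0.5825193705074607), np.float64(29.74172983075854), np.float64(-48.782020568847656))
```

View pics/r4.png

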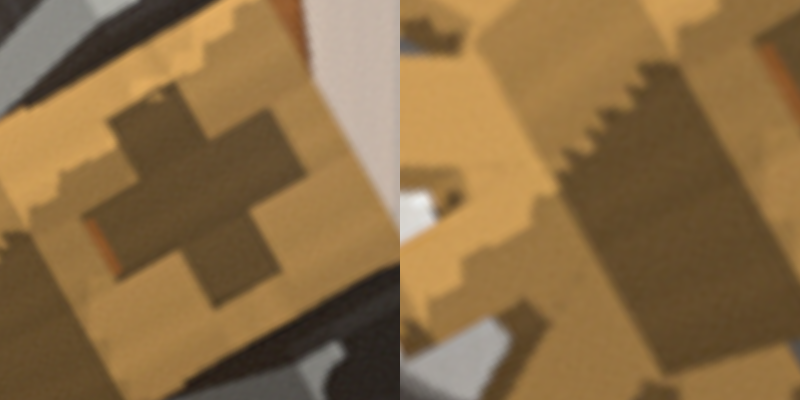

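Picture: gear cross in the hand centred at (195,193) with its angle matching the spindle, the spindle itself hidden beneath. I'll correct 0.8 mm and descend gently onto it.

Emit:
jog_arm(motion=[[0, -0.08, 0.5, 0], [0, 0, 0.5, 0], [0, 0, 0.4, 0], [0, 0, 0.3, 0], [0, 0, 0.3, 0], [0, 0, 0.3, 0], [0, 0, 0.2, 0]])

```text
time_s: 8.75
ee_pos: [0.4923, -0.1998, 0.0911]
tcp_rot: [-0.0, 0.967, 0.257, 0.0]
force: [-0.1, 0.3, -0.4]
finger_gap: 0.0306
```

The underside is now 6 mm below the spindle top with no force, so it's in. Next, down to the collar and press.

Emit:
jog_arm(motion=[[0.03, 0, 0.4, 0], [0, 0, 0.5, 0], [0, 0, 0.5, 0], [0, 0, 0.3, 0], [0, 0, 0.2, 0], [0, 0, 0.2, 0], [0, 0, 0.1, 0], [0, 0, 0.1, 0], [0, 0, 0.1, 0]])

```text
time_s: 9.88
ee_pos: [0.4926, -0.1997, 0.0677]
tcp_rot: [0.0, 0.967, 0.257, 0.0]
force: [-3.3, 0.7, 6.8]
finger_gap: 0.0309
```

Emit:
jog_arm(motion=[[0, 0, 0.1, 0], [0, 0, 0.1, 0], [0, 0, 0.1, 0], [0, 0, 0.1, 0], [0, 0, 0, 0], [0, 0, 0, 0]], newtons=90)

```text
time_s: 10.62
ee_pos: [0.4926, -0.1997, 0.0642]
tcp_rot: [0.0, 0.967, 0.257, 0.0]
force: [-6.1, 2.9, 13.4]
finger_gap: 0.0303
```

Emit:
jog_arm(motion=[[-0.02, -0.04, 0, 0], [0, 0, 0.05, 0], [0, 0, 0, 0], [0, 0, 0, 0]])

```text
time_s: 11.12
ee_pos: [0.4926, -0.1997, 0.0642]
tcp_rot: [0.001, 0.967, 0.257, 0.001]
force: [-5.8, 1.8, 17.0]
finger_gap: 0.0303
```

Emit:
jog_arm(motion=[[-0.03, -0.03, 0.05, 0], [0, 0, 0.05, 0], [0, 0, 0, 0], [0, 0, 0, 0]])

```text
time_s: 11.62
ee_pos: [0.4926, -0.1997, 0.0642]
tcp_rot: [0.001, 0.967, 0.257, 0.001]
force: [-7.4, 4.2, 27.3]
finger_gap: 0.03
```

Run:
```python
from h import *
s=state(); print(s['time_s'],s['ee_pos'],s['force'],s['ft_torque'],s['finger_gap'])
im,d,p=shot('wrist'); X=cloud(d,p); t=s['ee_pos'][:2]
z=X[...,2]; r=np.hypot(X[...,0]-t[0],X[...,1]-t[1]); ok=(d>0)
br=(im[...,0]>im[...,2].astype(int)+40)
for n,m in(('disc',(r>.023)&(r<.028)&(z>.05)&(z<.075)),('playertop',(r>.04)&(r<.06)&(z>.04)&(z<.06)),('hub',(r<.014)&(z>.075)&(z<.1))):
    q=z[m&ok&br]; print(n,len(q),np.percentile(q,[10,50,90]).round(4))
save('pics/w4.png',im)
im2,d2,p2=shot('scene'); R=im2[170:290,160:310]
save('pics/f4.png',np.vstack([cv2.resize(im[:, :],(600,450)),])) if 0 else save('pics/s4.png',R,4)
```

```text
11.625 [ 0.49261158 -0.19969568  0.06416682] [-7.37466298  4.15263019 27.3154811 ] [0.56496106 1.62650588 0.01354201] 0.02997981065894761
disc 1695 [0.0552 0.0611 0.0621]
playertop 18515 [0.0506 0.0514 0.0521]
hub 2257 [0.0836 0.0871 0.0879]
```

View pics/w4.png

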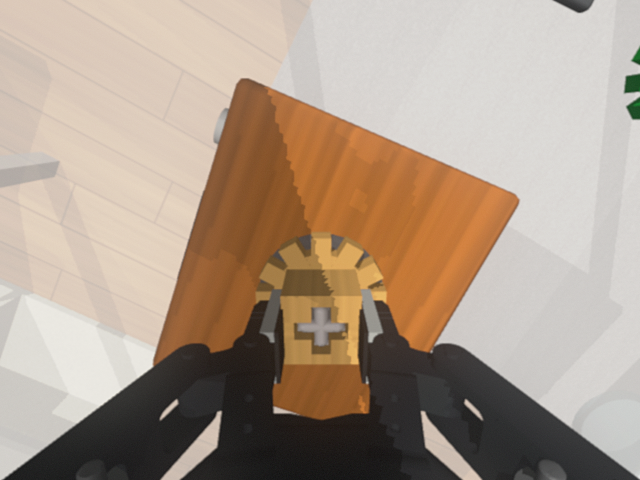

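View pics/s4.png

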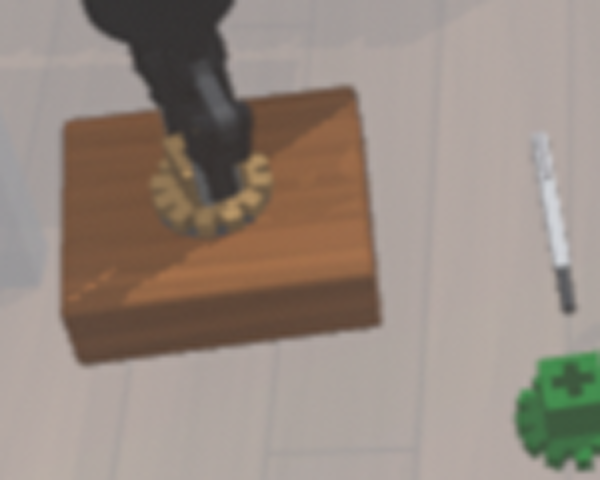

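The wrist view shows the spindle filling the hub's cross at (320,328) and the disc lying on the player. The disc top is 9.7 mm above the player top for a 10 mm disc, so it is flush. Pressing harder raises the force without moving the tool, which means the hard stop is reached. I'll hand in while still gripping and pressing.

```bash
python3 -c "
from station import *
print(sign_off()); s=state(); print(s['time_s'],s['ee_pos'],s['force'],s['finger_gap'])"
```

```text
the job is handed in; nothing more can be done
None
the job is handed in; nothing more can be done
```

The large gear is on the player's spindle, pressed flush against the top. I handed the job in at about 11.7 s with the gripper still holding the hub and pressing down; `sign_off()` gave no verdict.

I picked it from its tray compartment by two hub flats, turned it about 36° to line up with the spindle's cross, and slid it down without forcing it.

**Last checks:**
- **Flush:** the top of the gear's disc measured 9.7 mm above the player's top, against its 10 mm thickness. The tool held at z = 0.0642 m while the push rose from 13 to 27 N, more than the collar spring's 8.8 N, so the gear is on the hard stop.
- **Meshed:** the wrist picture shows the spindle filling the cross hole.
- **Side force:** about 8 N remained. A small sideways correction did not relieve it, but it is well below the limits.
- **Camera disagreement:** the top and wrist cameras differed by about 2–4 mm. I used the wrist camera's relative measurement between gear and spindle, and the gear went on cleanly.
- **Other items:** I did not command any contact with them, but took no final picture of the tray or the rest of the table.

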